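# Spring-clamp a cell: hook a tension spring and stretch it over its post

## Robot

A 6-joint arm with a two-finger parallel gripper is mounted at the origin on a cart in front of the work surface, level with it; the furniture and walls round the work are solid. World frame = base frame: x ahead of the robot, y to its left, z up, the work surface at z = 0. Lengths are in m, angles in degrees, forces in N, time in s.
With the tool pointing down it reaches from about 0.25 to 0.85 m from the base axis. Payload 12.5 kg.
Tool frame: the origin (TCP) lies midway between the tips of the shut fingers; the grasp point (between the pads) lies 19 mm behind it; z points along the fingers, y is the line along which they close (so a half turn about z gives the same grasp; the last joint's range is limited). The gripper opens to 93 mm and grips with 3 to 60 N. Pads are 15 mm wide; open, the fingers measure 128 mm over their backs; the gripper's body (75 mm by 188 mm) begins 65 mm behind the grasp point.
Start: joints at [-74.462, 20.094, 94.641, -0, 65.266, -4.847], TCP at [0.192, -0.516, 0.219] pointing down, gripper open.
Joint ranges: [-157.81, 157.81], [-45, 120.19], [0.68, 151.7], [-89.99, 269.99], [4.06, 180], [-164.3, 164.3]. Speed limits (degrees/s): [127.2, 127.2, 159.86, 180, 180, 180].

## Interface

Orientations are given as [roll, pitch, yaw] about the fixed x, y, z axes, in that order (R = Rz(yaw) Ry(pitch) Rx(roll)).
In Python, from bench import bot, kin, vision, order gives the robot as it stands. Calls block until the motion is done:
- bot.move_to(position, orientation): joint-space move of the TCP to a pose.
- bot.move_linear(position, frame=None, speed=0.15, contact_N=None): straight line of the TCP; frame=None keeps the orientation; speed is the mean speed in m/s. With contact_N (N) it stops when the force on the tool has changed by that much, and returns True; else False.
- bot.move_j(angles): joint-space move.
- bot.grip(opening, grip_force=None): finger opening in m; grip_force is the grip in N (None keeps the last); returns when the fingers have stopped.
- bot.hold(seconds).
- kin.inverse_kinematics(position, orientation): joint angles nearest the present ones, or None.
- vision.grab_frame(name): name is "side" or "top" or "wrist"; returns a dict with "image" (480x640x3 uint8, red, green, blue), "intrinsics" (3x3 intrinsics, pixels), "R" (3x3) and "t" (3): a world point X has camera coordinates R X + t. Camera axes: x right, y down, z forward; pixel columns grow to the right and rows downward; lengths in m; the calibration is good to about 2 mm. A picture is of the moment at which its call begins. There is no depth.
A pose or a line that the arm cannot do raises bot.PlanningError and nothing moves.
- order.sign_off(): hands the job in; it is judged then, once.
Trained networks look in a picture, given as the dict that the camera call returned (one of the last four; its "shot" number tells which), for a name from the list of things; names that differ only in an ending like _2 or _b are one class to them, and where a whole thing is asked for, a point or a joint stands for the part that bears it (a point fixed in the world has none). Each returns a list of dicts, best first, with "p" (0 to 1); they miss things now and then, are a little off and sometimes report something else, mostly with a low value. They report only what shows in the picture. A call takes as long as a camera call. They do not tell look-alikes from the thing itself.
- vision.trace(picture, thing): "mask" (480x640 bool, what is visible of it) and "centre" ([column, row] in pixels, amid what is visible of it).
- vision.mark_of(picture, thing): "centre" ([column, row] in pixels: a listed point, or the origin of a listed thing).
Readings, each from a call of its own:
- bot.get_time_s(): time.
- bot.get_joint_pos(): joint angles.
- bot.get_dq(): joint speeds.
- bot.get_joint_efforts(): joint torques, N m.
- bot.get_tool_pos(): TCP position.
- bot.get_tool_rot(): TCP orientation.
- bot.get_ft_force(): force on the tool from outside, world axes, zero at the start.
- bot.get_wrist_torque(): the same for the moment, N m.
- bot.get_opening(): finger opening in m.
- bot.get_gripper_force(): force on a finger pad.
Only numpy, scipy, OpenCV 4.12 (cv2) and the standard library are available. Lean on these libraries where they do the work, as an engineer would, in place of code of your own. Each camera call takes 0.05 s, during which the arm holds its last target. There are 200 camera calls.

## Task

Spring-clamp the clear cell in its fixture: first hang the bent leg of the loose tension spring down into the hole at the front end of the swing arm, then draw the spring out until the arm bears on the cell and slip its eye over the head of the anchor post, so that it sits in the groove and keeps the arm tight. Work gently: drive nothing hard against anything, do not overstretch the spring, and leave the vials and tweezers alone.

Things in the scene. Friction and masses are not known exactly. Their poses are not given: they have to be found in the camera images.
- fixture: Aluminium base plate, 160 x 240 mm, top 13 mm above the bench, fixed. Origin: centre of its underside; y along its 240 mm side from the swing arm's end to the post's end, x from its front (spring) side to its back, z up. The spring's line, arm hole to post, is parallel to y at x = -55 mm; beside it towards the cell 30 mm are free.
- press_arm (a joint): Angle of the swing arm (rad) about an upright pivot at x = 66, y = -50 mm of the fixture. 0: arm along the fixture's -x, its pad just on the cell; positive: front end swung away from the post (fixture's -y). Stiff pivot: it stays where left and needs 2 N at the hole to move. Starts open; the drawn spring swings it to about -0.01.
- hole (a point): Middle of the upper mouth of the hole at the front end of the swing arm, 43 mm above the bench, 121 mm from the pivot; moves with the arm. Upright through hole, 7.5 mm wide with a 1 mm bevel, in 6 mm of aluminium. Axes are the arm's: z up, -x outward along it.
- slot (a point): Point 45.5 mm over the bench above the middle of the anchor post's slot (axes of the fixture): the height of the seated eye. The post is clamped up to 14 mm either way along y from here, not reported: find it by sight or touch. Its head is 10 mm wide, 48 to 52.5 mm above the bench, flat on top; below, a groove 6 mm wide, 4.5 mm high; then a 13 mm collar, top at 43.5 mm.
- leg_tip (a point): Lower end of the spring's bent leg: a round 5 mm rod with a round end that stands 24 mm at right angles below the spring's axis. Axes: x from leg to eye along the spring, z from this tip up to the axis. On the bench the spring rests on this tip and on the eye, with the eye end tipped down by 0.174 rad.
- plug (a point): Centre of the square steel plug near the eye, the place to hold the spring: 28 mm long (x), 12 mm wide (y) and high (z), flat sides. 88 mm from the leg when the spring is closed; moves with the eye. Axes as the leg's. Its centre is about 8 mm above the bench at the start.
- eye (a point): Centre of the wire eye that ends the spring, 32 mm beyond the plug's centre. A ring in the spring's x-y plane, so level when the leg is upright: 13 mm wide inside, 19 mm outside, wire 3 mm. Axes as the leg's. Seated, its centre is 3.5 mm from the post's axis, towards the arm; to pass over the head it must be within 1.5 mm of the axis.
- spring_eye (a joint): Stretch of the spring (m), 0 closed. Coil 13 mm wide; leg to eye 120 mm when closed. It opens at 3 N and pulls 0.28 N more per mm; it does not bend. On the post it is stretched 6 to 35 mm, depending on where the post is clamped; beyond 45 mm it is ruined.
- cell: Clear acrylic cell, a block 50 x 56 x 48 mm with fittings at its front and left side, standing loose in its nest between the arm's pad (at its -y side) and two uprights (+y side); top 61 mm above the bench. Origin on its underside; axes as the fixture's.
- vial_tall: Bystander: screw-cap vial, 27 mm wide, 56 mm high, standing; origin under its centre.
- vial_small: Bystander: screw-cap vial, 23 mm wide, 47 mm high, standing; origin under its centre.
- tweezers: Bystander: steel tweezers, 118 x 17 x 10 mm, lying; origin under their centre, long side along y.
Mind the look-alikes: they are no part of the job. Of the things that look like the part that bears leg_tip, take the one that is farthest to the robot's left at the start. What is shaped like the cell but green is not meant.

How it is judged (in metres and radians):
On the way, in this order (a step that is already met when the one before it is completed fails the run):
1. the spring's leg hangs in the hole of the swing arm, at least 2 mm out below it (horizontal distance between leg_tip and hole below 0.004 m and z of leg_tip in the frame of hole below -0.008 m), for 0.2 s.
2. the spring, still hooked, is drawn out and the arm bears on the cell (horizontal distance between leg_tip and hole below 0.004 m and z of leg_tip in the frame of hole below -0.006 m and contact force between press_arm and cell above 2 N and value of joint spring_eye above 0.003 m), for 0.1 s.
At the end, for the whole second after the job is handed in: Leg through the arm hole (tip within 4 mm of its axis, 2 mm or more below the arm); eye in the groove (within 4 mm of the line), post carrying over 3 N; stretch 3 to 45 mm; pad on the upright cell with over 3 N; all at rest and let go (all of step 1 and x of eye in the frame of slot between -0.004 and 0.004 m and z of eye in the frame of slot between -0.004 and 0.003 m and y of eye in the frame of slot between -0.022 and 0.014 m and contact force between spring_eye and fixture above 3 N and value of joint spring_eye between 0.003 and 0.045 m and contact force between press_arm and cell above 3 N and angle between cell's own z axis and vertical below 0.08 rad and linear speed of each of spring_eye, cell below 0.02 m/s); the robot touches nothing.
It fails at once if the spring is overstretched (more than 45 mm) (value of joint spring_eye above 0.045 m).
It fails at once if the eye end is driven against the post or fixture with more than 25 N (contact force between spring_eye and fixture above 25 N).
It fails at once if the spring is driven against the swing arm with more than 25 N (contact force between spring and press_arm above 25 N).
It fails at once if the arm squeezes the cell with more than 40 N (contact force between press_arm and cell above 40 N).
It fails at once if a vial or the tweezers are shifted by more than 30 mm (distance of any of vial_tall, vial_small, tweezers from where it was at the start of the episode above 0.03 m).
It also fails if it takes over 48 s, if anything falls off the work surface, if the arm or the gripper's body presses on something with over 40 N, if the wrist force passes 120 N, or if a joint passes its speed limit or range.

## Working session

There is one attempt and no reset: what is moved stays moved. The work goes in short steps, each a Python script; the robot and the scene stay as the last script left them, time stands still between calls to the robot, and variables do not carry over. Pictures are saved under pics/ and viewed, at most 10 in all, crops included, and the job is handed in when it is done.

```bash
ls; mkdir -p pics
cat > h.py <<'E'
from bench import bot, kin, vision, order
import numpy as np, cv2
def save(p,n): cv2.imwrite('pics/'+n+'.png',cv2.cvtColor(p['image'],cv2.COLOR_RGB2BGR))
def onz(p,c,z):
    K,R,t=map(np.array,(p['intrinsics'],p['R'],p['t']))
    d=R.T@np.linalg.solve(K,[c[0],c[1],1.]); o=-R.T@t
    return o+d*(z-o[2])/d[2]
def proj(p,X):
    K,R,t=map(np.array,(p['intrinsics'],p['R'],p['t']))
    c=K@(R@np.array(X,float)+t); return c[:2]/c[2]
E
python3 - <<'E'
from h import *
np.set_printoptions(precision=4,suppress=True)
print(bot.get_time_s())
T=vision.grab_frame('top');S=vision.grab_frame('side')
cv2.imwrite('pics/a.png',cv2.cvtColor(np.hstack([T['image'],S['image']]),cv2.COLOR_RGB2BGR))
save(T,'top');save(S,'side')
Z=dict(fixture=0,hole=.043,slot=.0455,leg_tip=0,plug=.008,eye=.003,cell=.013,press_arm=.04,vial_tall=0,vial_small=0,tweezers=0)
for n in Z:
  for nm,p in(('T',T),('S',S)):
    for d in vision.mark_of(p,n)[:4]: print(nm,n,round(d['p'],2),np.round(d['centre'],1),onz(p,d['centre'],Z[n])[:2])
print(bot.get_time_s())
E
```

```text
pics
0.0
T fixture 0.85 [309.1 215.8] [ 0.6243 -0.3083]
S fixture 0.77 [341. 231.] [ 0.621  -0.3024]
T hole 0.95 [337.7 229. ] [ 0.5818 -0.3823]
S hole 0.85 [336.  239.3] [ 0.5791 -0.3799]
T slot 0.56 [269.5 240.3] [ 0.5479 -0.2137]
S slot 0.84 [302.5 196.8] [ 0.5617 -0.2098]
T leg_tip 0.79 [444.4 307.8] [ 0.3965 -0.6552]
T leg_tip 0.62 [330.4 305.1] [ 0.3952 -0.3693]
S leg_tip 0.72 [286.8 381.2] [ 0.4007 -0.6428]
S leg_tip 0.46 [250. 268.] [ 0.404  -0.3613]
T plug 0.58 [452.4 342.4] [ 0.3124 -0.6708]
T plug 0.47 [297.2 290.4] [ 0.429 -0.285]
S plug 0.85 [229.2 404.2] [ 0.3088 -0.6602]
S plug 0.49 [249.  238.2] [ 0.4214 -0.2743]
T eye 0.67 [454.2 354.9] [ 0.2824 -0.6759]
T eye 0.64 [281.8 288.9] [ 0.4321 -0.2457]
S eye 0.73 [210.7 415.9] [ 0.2801 -0.6672]
S eye 0.62 [252.6 230.7] [ 0.4358 -0.2433]
S eye 0.51 [248.6 236.4] [ 0.423  -0.2611]
S eye 0.17 [251.3 271.6] [ 0.4036 -0.3763]
T cell 0.74 [309.  210.6] [ 0.6349 -0.3081]
T cell 0.62 [205.1 268.4] [ 0.4774 -0.0508]
S cell 0.81 [351.2 226.4] [ 0.6416 -0.31  ]
S cell 0.68 [251.9 186.6] [ 0.4721 -0.0754]Traceback (most recent call last):
  File "<stdin>", line 10, in <module>
ValueError: it knows: cell, eye, fixture, hole, leg_tip, plug, slot, tweezers, vial_small, vial_tall
```

View pics/top.png

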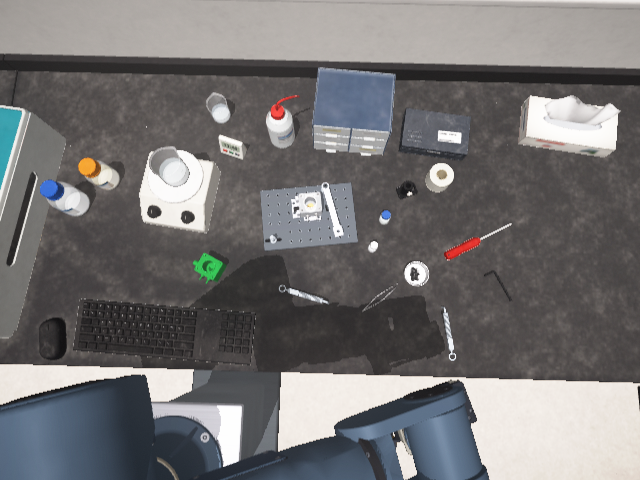

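View pics/side.png

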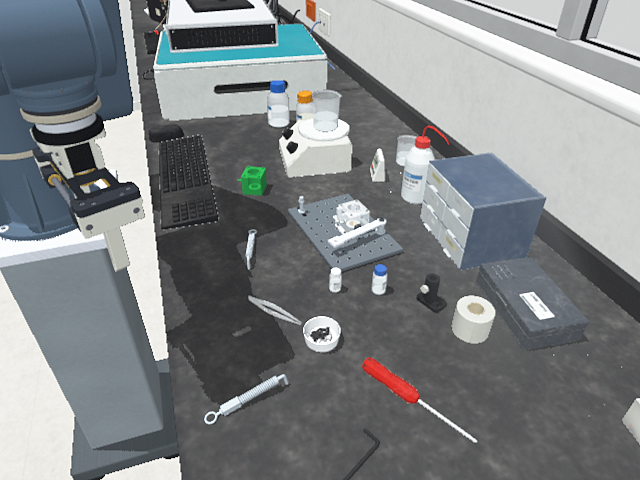

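Two springs show in the top view. A has its leg at (327,302) and eye at (282,289). B has its leg at (445,308) and eye at (452,356). A is farther to the robot's left (+y), so I choose A. The real cell is the clear one at (307,205), and the green one at (208,266) is the decoy. Next is a close look from the wrist camera.

Run:
```python
from h import *
np.set_printoptions(precision=4,suppress=True)
print(bot.get_tool_rot())
for y in (73.5,-106.5): print(y,kin.inverse_kinematics([.43,-.285,.15],[180,0,y]),kin.inverse_kinematics([.55,-.25,.1],[180,0,y+25]))
q=kin.inverse_kinematics([.415,-.31,.23],[180,0,73.5]); 
y=73.5 if q is not None and abs(q[5])<120 else -106.5
bot.move_to([.415,-.31,.23],[180,0,y])
W=vision.grab_frame('wrist');save(W,'w1')
print(y,bot.get_time_s(),-np.array(W['R']).T@np.array(W['t']),np.array(W['R'])[2])
for n,z in dict(leg_tip=0.003,plug=.008,eye=.003,tweezers=0).items():
    for d in vision.mark_of(W,n)[:3]: print(n,round(d['p'],2),np.round(d['centre'],1),onz(W,d['centre'],z)[:2])
```

```text
[179.9982  -0.001   20.3844]
73.5 [-38.7076  21.497  103.519    0.      54.984  -22.2076] [-28.8582  33.5653  91.9042   0.      54.5305 -37.3582]
-106.5 [-38.7076  21.497  103.519   -0.      54.984  157.7924] [-28.8582  33.5653  91.9042  -0.      54.5305 142.6418]
73.5 2.0167 [ 0.4381 -0.2323  0.3954] [-0.0861 -0.2847 -0.9548]
leg_tip 0.42 [388.1 463.9] [ 0.4007 -0.6479]
plug 0.8 [319.8 157.7] [ 0.426  -0.2756]
eye 0.57 [318.7 125.2] [ 0.4333 -0.2477]
eye 0.28 [516.6 226.9] [ 0.5926 -0.3965]
tweezers 0.86 [369.8 350.2] [ 0.4187 -0.4922]
tweezers 0.35 [554.5 121.2] [ 0.6424 -0.3065]
```

View pics/w1.png

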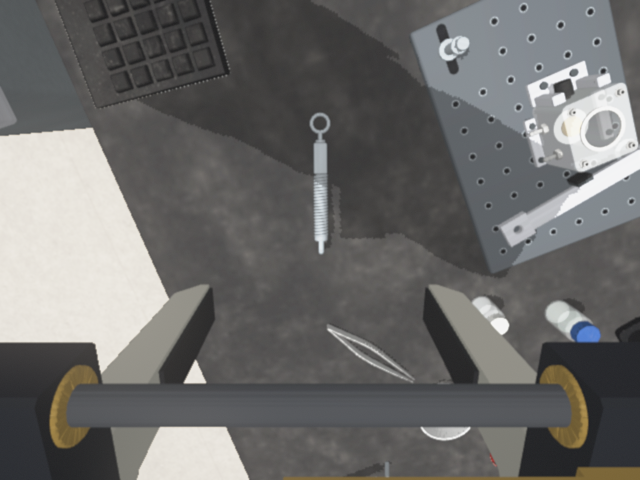

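The close view confirms spring A: eye (319,125), plug (320,157), leg bend (321,250). The post head is at (459,43), the arm hole at (517,229), and the plate's front corners at (413,33) and (493,272).

Run:
```python
from h import *
np.set_printoptions(precision=4,suppress=True)
W=vision.grab_frame('wrist')
e=onz(W,(319.3,124.5),.003);l=onz(W,(321,250),.0236);pl=onz(W,(320,157),.0145)
print('eye',e,'leg',l,np.linalg.norm(l-e),'plug',pl)
c1=onz(W,(413,33),.013);c2=onz(W,(493,272),.013);d=c1-c2
print('corners',c1,c2,np.linalg.norm(d),np.degrees(np.arctan2(d[1],d[0])))
print('head',onz(W,(459,42),.0525),'hole',onz(W,(517,229),.043))
for n,z in dict(slot=.0455,hole=.043,fixture=0,cell=.013).items():
    for q in vision.mark_of(W,n)[:2]: print(n,round(q['p'],2),np.round(q['centre'],1),onz(W,q['centre'],z)[:2])
u=(e-l)[:2]/np.linalg.norm((e-l)[:2]);phi=np.degrees(np.arctan2(u[1],u[0]))
pc=e[:2]-u*.032*np.cos(.174)
print('phi',phi,'pc',pc)
c,s=np.cos(.174),np.sin(.174)
tz=np.array([-s*u[0],-s*u[1],-c]) 
P=np.r_[pc,.0084]+tz*.0048
bot.grip(.045)
o=[180,9.97,phi]
bot.move_to(P-tz*.08,o); bot.move_linear(P-tz*.02)
hit=bot.move_linear(P,speed=.04,contact_N=6)
print(hit,bot.get_tool_pos(),P)
bot.grip(0,40); print(bot.get_opening(),bot.get_gripper_force())
bot.move_linear(P+[0,0,.1],frame=[180,0,phi],speed=.15)
print(bot.get_opening(),bot.get_ft_force(),bot.get_time_s())
W=vision.grab_frame('wrist');save(W,'w2')
for n in('eye','plug','leg_tip'):
    for q in vision.mark_of(W,n)[:2]: print(n,q)
```

```text
eye [ 0.434  -0.2471  0.003 ] leg [ 0.4028 -0.3574  0.0236] 0.11646196937298992 plug [ 0.4266 -0.2742  0.0145]
corners [ 0.5307 -0.198   0.013 ] [ 0.5592 -0.432   0.013 ] 0.23575828671640714 96.94371920013381
head [ 0.5532 -0.2176  0.0525] hole [ 0.5769 -0.3816  0.043 ]
slot 0.76 [464.1  45.5] [ 0.5588 -0.2209]
hole 0.9 [516.8 230.4] [ 0.5766 -0.3829]
fixture 0.82 [531.2 127.9] [ 0.621  -0.3062]
cell 0.68 [555.9 120.2] [ 0.637  -0.3034]
phi 74.21291451440518 pc [ 0.4254 -0.2774]
False [ 0.4252 -0.2782  0.0036] [ 0.4252 -0.2782  0.0037]
0.011551913051751385 39.99860644340515
0.0116746784169963 [-1.1711  0.0606 -0.5114] 6.7
eye {'centre': [313.2, 230.8], 'p': 0.79}
plug {'centre': [318.8, 302.1], 'p': 0.63}
leg_tip {'centre': [315.3, 428.7], 'p': 0.96}
```

View pics/w2.png

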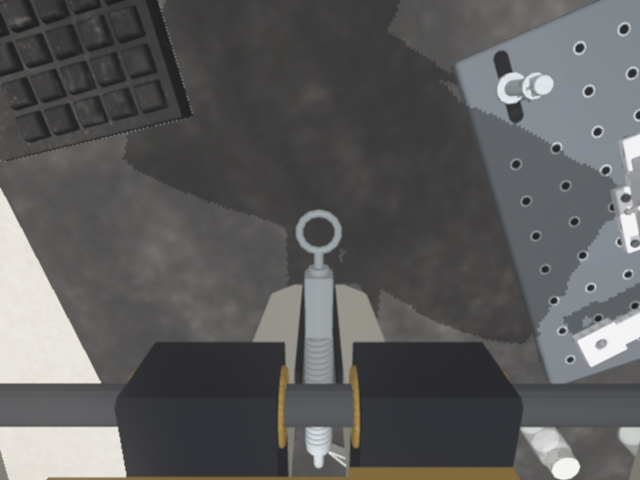

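The spring is held and level, with the eye at (319,231) and the leg end at (319,460). The wrist camera shows the eye together with its target, so I'll hover the eye over the post head and then over the hole. That measures both relative to the eye, and the leg is then exactly 120 mm behind it.

Run:
```python
from h import *
np.set_printoptions(precision=4,suppress=True)
W=vision.grab_frame('wrist')
tp=bot.get_tool_pos(); print(tp,bot.get_tool_rot())
print('eye img',onz(W,(318.5,231),tp[2]+.0048),'head',onz(W,(543,85),.0525),'hole',onz(W,(601,344),.043))
psi=98.;u=np.array([np.cos(np.radians(psi)),np.sin(np.radians(psi)),0])
head=onz(W,(543,85),.0525);hole=onz(W,(601,344),.043)
ims=[]
for k,(g,z) in enumerate(((hole,.095),(head,.09),(head,.064))):
    P=np.r_[g[:2],z-.0048]-u*.032
    if k==0: bot.move_to(P,[180,0,psi])
    else: bot.move_linear(P,speed=.12)
    bot.hold(.3)
    W=vision.grab_frame('wrist'); save(W,'m%d'%k); np.savez('m%d.npz'%k,**{a:np.array(W[a]) for a in('intrinsics','R','t')},tp=bot.get_tool_pos())
    for n in('eye','hole','slot'):
        for q in vision.mark_of(W,n)[:1]: print(k,n,q)
    ims.append(cv2.resize(W['image'][140:300,260:390],None,fx=2,fy=2,interpolation=cv2.INTER_CUBIC))
cv2.imwrite('pics/m.png',cv2.cvtColor(np.hstack(ims),cv2.COLOR_RGB2BGR))
print(bot.get_time_s())
```

```text
[ 0.425  -0.2778  0.103 ] [-179.9334   -0.0147   74.2352]
eye img [ 0.4341 -0.2451  0.1078] head [ 0.5557 -0.219   0.0525] hole [ 0.5773 -0.3816  0.043 ]
0 eye {'centre': [318.0, 232.3], 'p': 0.71}
0 hole {'centre': [319.9, 205.8], 'p': 0.74}
1 eye {'centre': [318.8, 231.1], 'p': 0.95}
1 hole {'centre': [313.8, 458.4], 'p': 0.59}
1 slot {'centre': [324.5, 207.4], 'p': 0.66}
2 eye {'centre': [316.8, 234.3], 'p': 0.91}
2 hole {'centre': [326.9, 220.6], 'p': 0.2}
2 slot {'centre': [321.4, 219.1], 'p': 0.6}
11.175
```

View pics/m.png

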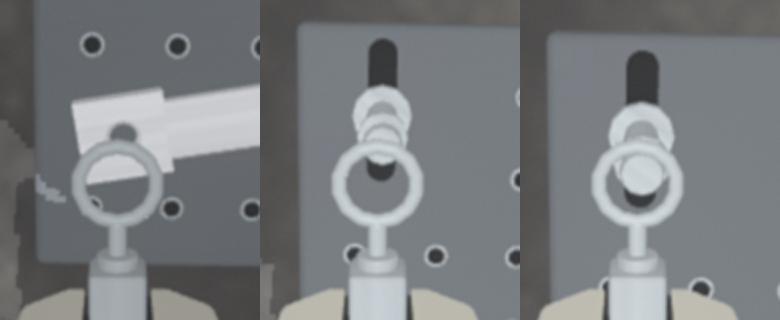

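In all three panels the eye is at (319,232). The hole is at (321,206), and the post head is at (320.5,211.5) from 90 mm and (321,226.5) from 64 mm. Next I turn these into offsets.

Run:
```python
from h import *
np.set_printoptions(precision=4,suppress=True)
for k,c,z in((0,(321,206),.043),(1,(320.5,211.5),.0525),(2,(321,226.5),.0525)):
    m=np.load('m%d.npz'%k);tp=m['tp']
    e=onz(m,(319,232),tp[2]+.0048);g=onz(m,c,z)
    print(k,tp,e,g,'delta',(g-e)[:2],'TCP for eye on it',tp[:2]+(g-e)[:2])
```

```text
0 [ 0.5816 -0.4131  0.0907] [ 0.5765 -0.3798  0.0955] [ 0.5778 -0.3812  0.043 ] delta [ 0.0013 -0.0013] TCP for eye on it [ 0.5829 -0.4144]
1 [ 0.5601 -0.2508  0.0852] [ 0.5551 -0.2177  0.09  ] [ 0.5559 -0.2183  0.0525] delta [ 0.0008 -0.0006] TCP for eye on it [ 0.561  -0.2514]
2 [ 0.5604 -0.2507  0.0597] [ 0.5553 -0.2176  0.0645] [ 0.5564 -0.2186  0.0525] delta [ 0.001 -0.001] TCP for eye on it [ 0.5614 -0.2517]
```

The two post readings agree within 0.4 mm, and the fixture geometry checks out: post at x' ≈ -54, y' ≈ 95 mm, expected stretch ≈ 25 mm. Now I insert the leg.

Run:
```python
from h import *
np.set_printoptions(precision=4,suppress=True)
psi=98.;u=np.array([np.cos(np.radians(psi)),np.sin(np.radians(psi))])
xy=np.array([.5829,-.4144])+.12*u
tp=np.array(bot.get_tool_pos())
bot.move_linear([tp[0],tp[1],.072],frame=[180,0,psi]); bot.move_linear([*xy,.072],speed=.1); bot.hold(.2)
f0=np.array(bot.get_ft_force())
hit=bot.move_linear([*xy,.0445],speed=.035,contact_N=4)
bot.hold(.2)
print(hit,bot.get_tool_pos(),xy,np.array(bot.get_ft_force())-f0,bot.get_wrist_torque(),bot.get_opening(),bot.get_time_s())
S=vision.grab_frame('side');W=vision.grab_frame('wrist')
for n in('leg_tip','hole','eye'):
    for q in vision.mark_of(S,n)[:2]: print(n,q)
a=cv2.resize(S['image'][140:290,240:400],(480,450),interpolation=cv2.INTER_CUBIC)
b=cv2.resize(W['image'][180:480,240:400],(240,450))
cv2.imwrite('pics/ins.png',cv2.cvtColor(np.hstack([a,b]),cv2.COLOR_RGB2BGR))
```

```text
False [ 0.5662 -0.2956  0.0446] [ 0.5662 -0.2956] [-0.8409 -2.5381 -0.8982] [-0.4017 -0.1368  0.0179] 0.011576343689173508 13.3583
leg_tip {'centre': [335.1, 246.8], 'p': 0.61}
leg_tip {'centre': [286.5, 382.1], 'p': 0.6}
hole {'centre': [337.1, 240.3], 'p': 0.88}
hole {'centre': [342.3, 230.8], 'p': 0.74}
eye {'centre': [210.6, 415.8], 'p': 0.58}
eye {'centre': [310.2, 207.2], 'p': 0.44}
```

View pics/ins.png

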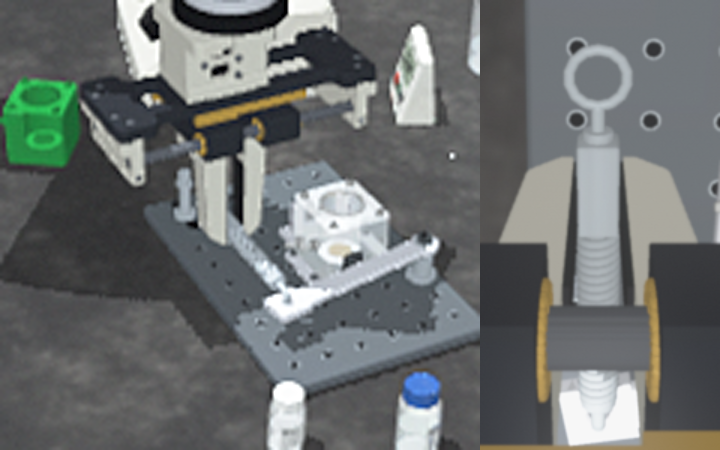

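The leg is through the hole: it went to depth without resistance, and the side crop shows the spring end on the arm tip at crop (287,292). Next I raise slightly, draw the spring out over the post head, and check from the wrist.

Run:
```python
from h import *
np.set_printoptions(precision=4,suppress=True)
bot.grip(0,60)
tp=np.array(bot.get_tool_pos())
bot.move_linear([tp[0],tp[1],.0527],speed=.05)
hit=bot.move_linear([.5608,-.2518,.0527],frame=[180,0,97],speed=.04,contact_N=17)
bot.hold(.3)
print(hit,bot.get_tool_pos(),bot.get_tool_rot(),bot.get_ft_force(),bot.get_wrist_torque(),bot.get_opening(),bot.get_time_s())
W=vision.grab_frame('wrist');save(W,'d1');S=vision.grab_frame('side')
print(onz(W,(319,232),.0575))
a=cv2.resize(W['image'][180:300,250:390],(560,480),interpolation=cv2.INTER_CUBIC)
b=cv2.resize(S['image'][170:260,280:325],(240,480),interpolation=cv2.INTER_CUBIC)
cv2.imwrite('pics/d.png',cv2.cvtColor(np.hstack([a,b]),cv2.COLOR_RGB2BGR))
np.savez('d.npz',**{a:np.array(W[a]) for a in('intrinsics','R','t')})
```

```text
False [ 0.5612 -0.2525  0.053 ] [179.9275   0.1222  97.0093] [ 0.1852 -8.6376 -2.4559] [-1.5738 -0.2909  0.0249] 0.01123672251748644 15.6917
[ 0.5568 -0.2193  0.0575]
```

View pics/d.png

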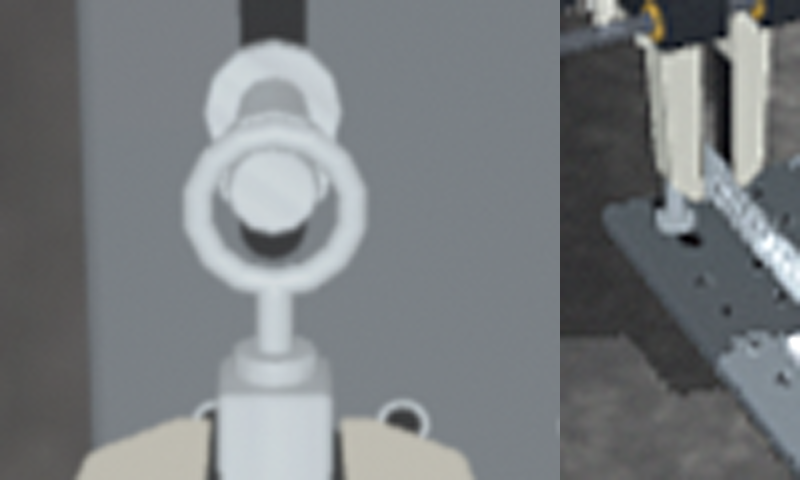

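The eye ring is at (318.8,232.2) and the head at (318.8,228), so laterally centred. I compute the remaining offset with parallax and lower over the head.

Run:
```python
from h import *
np.set_printoptions(precision=4,suppress=True)
m=np.load('d.npz');tp=np.array(bot.get_tool_pos())
d=(onz(m,(318.75,228),.0525)-onz(m,(318.75,232.25),tp[2]+.0048))[:2]; print('delta',d)
t=np.array([.5608,-.2518])+d
if np.linalg.norm(d)<.003:
    bot.move_linear([*t,.0527],speed=.03); bot.hold(.2); f0=np.array(bot.get_ft_force())
    hit=bot.move_linear([*t,.0410],speed=.015,contact_N=5); bot.hold(.2)
    print(hit,bot.get_tool_pos(),f0,bot.get_ft_force(),bot.get_time_s())
    W=vision.grab_frame('wrist');S=vision.grab_frame('side')
    a=cv2.resize(W['image'][180:300,250:390],(560,480),interpolation=cv2.INTER_CUBIC)
    b=cv2.resize(S['image'][170:260,280:325],(240,480),interpolation=cv2.INTER_CUBIC)
    cv2.imwrite('pics/e.png',cv2.cvtColor(np.hstack([a,b]),cv2.COLOR_RGB2BGR))
```

```text
delta [-0.      0.0002]
True [ 0.5619 -0.2538  0.0485] [ 1.3635 -9.1881 -2.1209] [ 0.0975 -6.4877  1.7789] 16.9083
```

View pics/e.png

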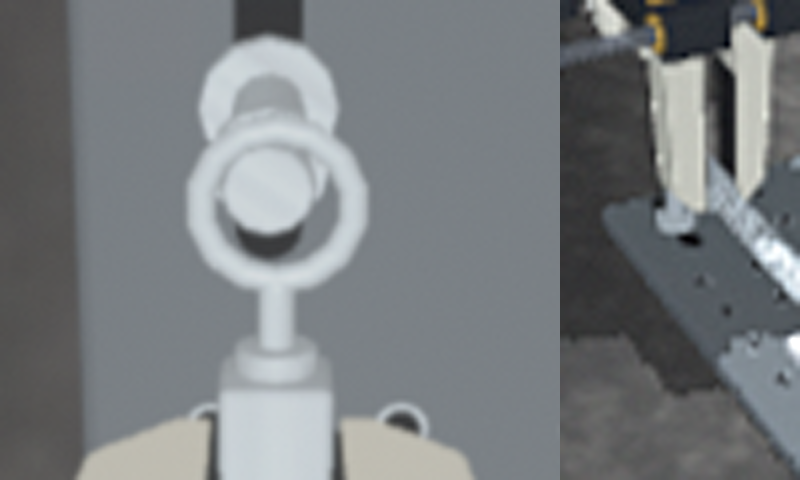

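The ring touched the head's rim while the tool had drifted about 1.5 mm toward the arm (ring at crop (277,205), head at (267,190)). I'll lift clear and lower in small steps with xy feedback.

```bash
cat >> h.py <<'E'
def servo(goal,z,yaw,cmd,n=3,speed=.03,**k):
    for _ in range(n):
        bot.move_linear([*cmd,z],frame=[180,0,yaw],speed=speed); bot.hold(.1)
        cmd=cmd+np.clip(np.array(goal)-np.array(bot.get_tool_pos())[:2],-.0015,.0015)
    return cmd
E
python3 - <<'E'
from h import *
np.set_printoptions(precision=4,suppress=True)
tp=np.array(bot.get_tool_pos())
bot.move_linear([*tp[:2],.0535],speed=.03)
g=np.array([.5612,-.2523]);cmd=servo(g,.0535,97,np.array([.5608,-.2516]))
tp=np.array(bot.get_tool_pos());print(cmd,tp,bot.get_tool_rot(),bot.get_ft_force(),bot.get_time_s())
W=vision.grab_frame('wrist')
cv2.imwrite('pics/f.png',cv2.cvtColor(cv2.resize(W['image'][180:300,250:390],(700,600),interpolation=cv2.INTER_CUBIC),cv2.COLOR_RGB2BGR))
print(bot.get_opening(),proj(W,onz(W,(318.75,232.25),tp[2]+.0048)*[1,1,0]+[0,0,.0525]))
E
```

```text
[ 0.5608 -0.2517] [ 0.5612 -0.2523  0.0537] [179.9398   0.1131  97.0127] [ 1.1713 -9.3053 -3.5178] 18.4
0.011148638061650656 [318.7395 228.1082]
```

View pics/f.png

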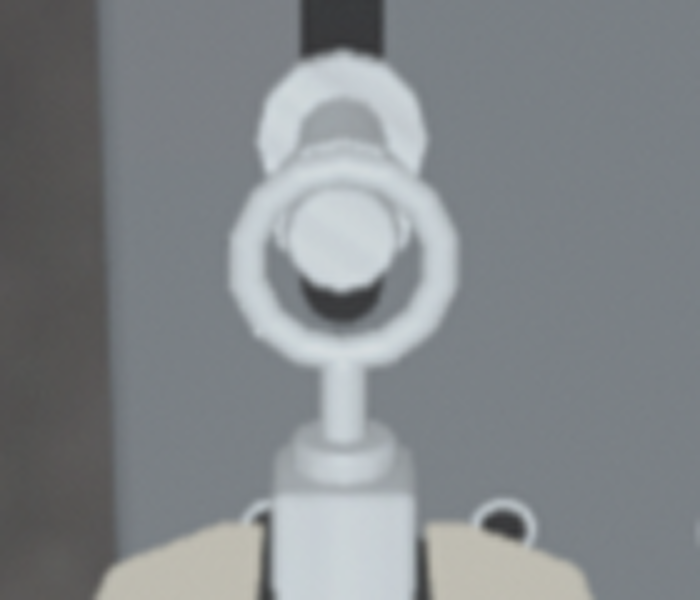

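The ring is centred on the head to within 0.3 mm. Now I lower in steps.

Run:
```python
from h import *
np.set_printoptions(precision=4,suppress=True)
g=np.array([.5612,-.2523]);cmd=np.array([.5608,-.2517])
for z in (.0515,.05,.0485,.047,.0455,.044,.0425,.041):
    h=bot.move_linear([*cmd,z],speed=.015,contact_N=7)
    tp=np.array(bot.get_tool_pos());f=np.array(bot.get_ft_force())
    print(z,h,tp,f,round(bot.get_time_s(),2))
    if h or abs(tp[:2]-g).max()>.0025: break
    cmd=cmd+np.clip(g-tp[:2],-.0005,.0005)
W=vision.grab_frame('wrist')
S=vision.grab_frame('side')
a=cv2.resize(W['image'][180:300,250:390],(560,480),interpolation=cv2.INTER_CUBIC)
b=cv2.resize(S['image'][170:260,280:325],(240,480),interpolation=cv2.INTER_CUBIC)
cv2.imwrite('pics/g.png',cv2.cvtColor(np.hstack([a,b]),cv2.COLOR_RGB2BGR))
```

```text
0.0515 False [ 0.5614 -0.2525  0.0519] [ 1.0151 -9.3383 -1.4986] 18.73
0.05 False [ 0.5614 -0.2524  0.0507] [ 1.8395 -8.8859 -0.0817] 18.98
0.0485 False [ 0.5614 -0.2524  0.0494] [ 0.6615 -9.1541  1.1763] 19.23
0.047 False [ 0.5614 -0.2524  0.0481] [ 0.4114 -8.5388  2.7798] 19.48
0.0455 False [ 0.5613 -0.2523  0.0467] [ 1.5225 -7.5066  3.7463] 19.73
0.044 False [ 0.5612 -0.2523  0.0453] [ 0.7052 -7.9811  3.8079] 19.98
0.0425 False [ 0.5612 -0.2523  0.0438] [-0.0472 -8.4828  4.3   ] 20.23
0.041 False [ 0.5614 -0.2524  0.0427] [ 0.7072 -9.2189  6.5816] 20.48
```

View pics/g.png

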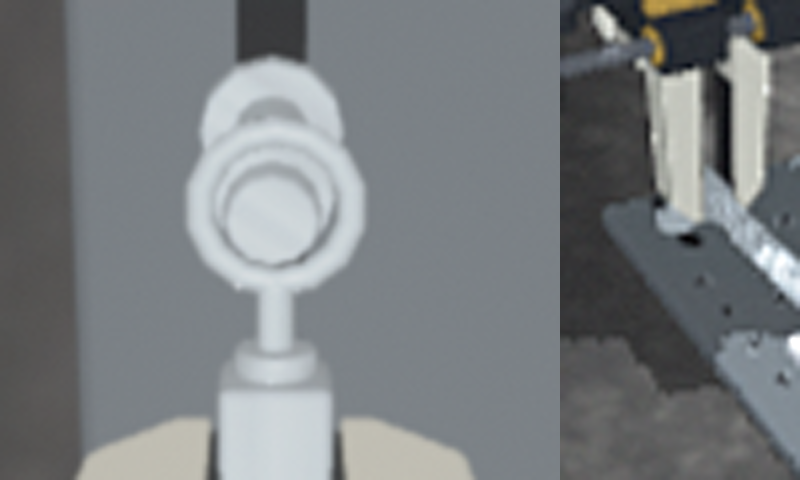

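The head now shows inside the ring and above it (ring (276,206), head (273,213)), so the eye is passing down round the head. I go the last 2 mm with a slight eye-down pitch, since the leg end probably touches the arm first, then ease toward the arm until the post takes the load.

Run:
```python
from h import *
np.set_printoptions(precision=4,suppress=True)
cmd=np.array([.5608,-.2517]);u=np.array([np.cos(np.radians(97)),np.sin(np.radians(97))])
def st(l,h): print(l,h,np.array(bot.get_tool_pos()),np.array(bot.get_tool_rot()),np.array(bot.get_ft_force()),round(bot.get_time_s(),2))
h=bot.move_linear([*cmd,.0405],frame=[180,1.5,97],speed=.01,contact_N=8);bot.hold(.2);st('pitch',h)
h=bot.move_linear([*cmd,.0395],frame=[180,1.5,97],speed=.01,contact_N=8);bot.hold(.2);st('low',h)
for s in(.0015,.003,.0045):
    h=bot.move_linear([*(cmd-u*s),.0395],speed=.01,contact_N=8);bot.hold(.1);st(s,h)
W=vision.grab_frame('wrist');S=vision.grab_frame('side')
a=cv2.resize(W['image'][180:300,250:390],(560,480),interpolation=cv2.INTER_CUBIC)
b=cv2.resize(S['image'][170:260,280:325],(240,480),interpolation=cv2.INTER_CUBIC)
cv2.imwrite('pics/i.png',cv2.cvtColor(np.hstack([a,b]),cv2.COLOR_RGB2BGR))
```

```text
pitch True [ 0.5617 -0.2532  0.0427] [179.8776   1.8093  96.9846] [-2.0264 -3.4181  7.6519] 20.99
low True [ 0.5623 -0.2542  0.0429] [179.7961   1.8875  96.9876] [-0.2452 -4.998   5.8211] 21.42
0.0015 True [ 0.5626 -0.255   0.043 ] [179.7329   1.986   96.9754] [-0.6585 -3.9965  5.7719] 21.73
0.003 True [ 0.5627 -0.2553  0.0429] [179.6917   2.0194  96.9585] [-0.9025 -0.0637  5.4791] 22.03
0.0045 True [ 0.5627 -0.2553  0.0429] [179.6629   2.0198  96.9378] [-1.3309  0.5312  5.4203] 22.34
```

View pics/i.png

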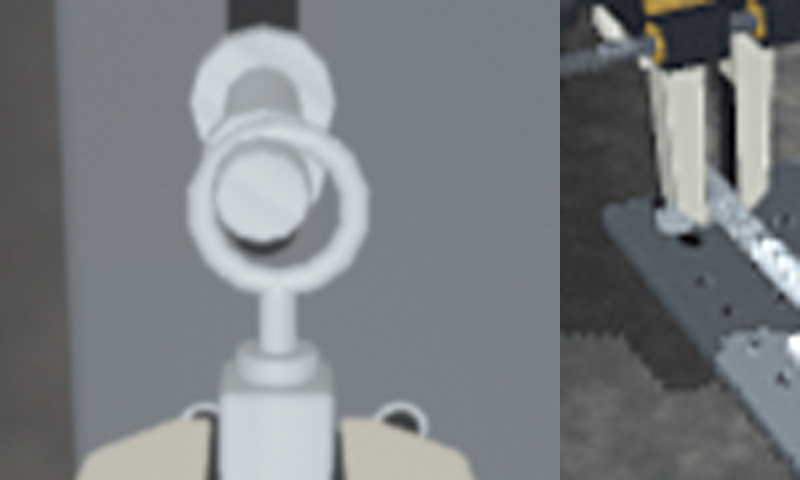

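(That was my last picture; from here on I use numbers.) The y force on the tool fell to ~0 with the ring about 3 mm toward the arm from the post axis. That is only possible in the groove, since round the head at most 1.5 mm fits. I'll confirm with a gentle upward tug: a captured eye must resist.

Run:
```python
from h import *
np.set_printoptions(precision=4,suppress=True)
def st(l,h): print(l,h,np.array(bot.get_tool_pos()),np.array(bot.get_tool_rot()),np.array(bot.get_ft_force()),round(bot.get_time_s(),2))
tp=np.array(bot.get_tool_pos())
h=bot.move_linear([*tp[:2],tp[2]],frame=[180,1,97],speed=.01,contact_N=8);bot.hold(.2);st('relax',h)
for k in range(1,5):
    h=bot.move_linear([*tp[:2],tp[2]+.001*k],frame=[180,1,97],speed=.008,contact_N=8);bot.hold(.1);st(k,h)
    if h: break
```

```text
relax False [ 0.5626 -0.2552  0.0431] [-179.9973    1.0105   97.0027] [-3.0368 -0.7455  5.4738] 22.89
1 False [ 0.5624 -0.2553  0.0438] [-179.9707    0.9896   96.9984] [-3.1258 -4.001   1.9842] 23.27
2 False [ 0.5624 -0.2553  0.0444] [-179.9606    0.9847   96.9994] [-1.2099 -4.7861 -2.3208] 23.64
3 True [ 0.5619 -0.2556  0.0443] [-179.9058    0.9866   96.9994] [ 0.6321 -3.8071 -0.4985] 23.95
```

Run:
```python
from h import *
np.set_printoptions(precision=4,suppress=True)
def st(l,h): print(l,h,np.array(bot.get_tool_pos()),np.array(bot.get_ft_force()),round(bot.get_time_s(),2))
st('now',0);tp=np.array(bot.get_tool_pos())
h=bot.move_linear([*tp[:2],.0475],speed=.008,contact_N=12);st('tug',h);bot.hold(.1);st('',h)
W=vision.grab_frame('wrist')
g=cv2.cvtColor(W['image'],cv2.COLOR_RGB2GRAY)[180:300,250:390]
c=cv2.HoughCircles(cv2.resize(cv2.medianBlur(g,3),None,fx=4,fy=4,interpolation=cv2.INTER_CUBIC),cv2.HOUGH_GRADIENT,1,15,param1=80,param2=22,minRadius=35,maxRadius=100)
print(c)
```

```text
now 0 [ 0.5619 -0.2556  0.0443] [ 0.6321 -3.8071 -0.4985] 23.95
tug True [ 0.5617 -0.2557  0.0444] [ 1.2576 -0.6848 -0.264 ] 24.21
 True [ 0.5617 -0.2558  0.0444] [ 2.1079 -2.2101  1.0661] 24.31
[[[275.5 206.5  89.8]
  [271.5  98.5  69.9]
  [260.5 205.5  76.8]
  [271.5 178.5  50.7]
  [290.5 214.5  72.2]
  [287.5 195.5  74.4]
  [257.5 220.5  40.5]
  [276.5 224.5  48.5]]]
```

The eye is held firmly both ways, with about 1.5 mm of vertical play. That matches a 3 mm wire in the 4.5 mm groove, so it is captured. I centre the height, release narrowly and withdraw upward.

Run:
```python
from h import *
np.set_printoptions(precision=4,suppress=True)
tp=np.array(bot.get_tool_pos())
h=bot.move_linear([.5623,-.2556,.0434],frame=[180,.5,97],speed=.008,contact_N=10);bot.hold(.1)
print(h,bot.get_tool_pos(),bot.get_ft_force())
bot.grip(.021); bot.hold(.3); print(bot.get_opening(),bot.get_ft_force())
tp=np.array(bot.get_tool_pos())
print(bot.move_linear([*tp[:2],.10],frame=[180,0,97],speed=.06,contact_N=6),bot.get_tool_pos(),bot.get_ft_force())
bot.hold(.3)
W=vision.grab_frame('wrist');S=vision.grab_frame('side');T=vision.grab_frame('top')
for n,z in dict(eye=.0455,plug=.0455,leg_tip=.0215,hole=.043,slot=.0455,cell=.013).items():
  for l,p in(('W',W),('S',S)):
    for q in vision.mark_of(p,n)[:2]: print(l,n,round(q['p'],2),np.round(q['centre'],1),onz(p,q['centre'],z)[:2])
save(W,'fin_w');save(S,'fin_s');print(bot.get_time_s())
```

```text
False [ 0.5621 -0.2557  0.0435] [-1.4191 -0.2443  4.5329]
0.020964423894879965 [ 0.2093 -0.0822 -0.3026]
False [ 0.5621 -0.2555  0.0995] [-0.509   0.1238 -0.5339]
W eye 0.89 [315.2 202.2] [ 0.5559 -0.2234]
S eye 0.86 [209.7 415.2] [ 0.2801 -0.6949]
S eye 0.65 [352.4 226.2] [ 0.6259 -0.3517]
W plug 0.64 [321.1 260.1] [ 0.5632 -0.2563]
S plug 0.61 [229.2 403.5] [ 0.3082 -0.6854]
S plug 0.39 [304.  206.6] [ 0.5529 -0.2493]
S leg_tip 0.89 [287.6 382.4] [ 0.3977 -0.6607]
S leg_tip 0.53 [328.9 237.7] [ 0.5774 -0.3436]
W hole 0.36 [420.3 322. ] [ 0.6274 -0.2894]
S hole 0.92 [332.  235.3] [ 0.5761 -0.3647]
W slot 0.78 [319.4 192.9] [ 0.5575 -0.2181]
S slot 0.61 [302.4 199.2] [ 0.5585 -0.2194]
W cell 0.76 [422.5 319.6] [ 0.6387 -0.3029]
S cell 0.92 [350.3 223.8] [ 0.6434 -0.3003]
S cell 0.74 [252.4 185.8] [ 0.4741 -0.072 ]
27.6333
```

With the gripper clear, the eye stays at y = -0.223 (3.5 mm expected on the arm side of the post) and the hole is at the closed-arm position. Eye to leg is about 141 mm, a stretch of about 21 mm, so I hand it in.

```bash
python3 -c "
from h import *
print(order.sign_off())"
```

```text
the job is handed in; nothing more can be done
None
```

The spring is hooked in the arm hole, its eye is seated in the post's groove at about 21 mm stretch with the arm drawn closed, and the job is handed in at about 28 s; no verdict came back, the pad force on the cell was not measured, and I viewed 11 pictures, one over the limit.

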